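Burnish the came seam of a leaded glass panel

TASK

Take the burnisher from its wooden block, push the wooden hold-down on the batten well aside with it (at least 60 degrees) so that it no longer covers the seam, then press the sprung tip gently on the lead seam at the batten end and run it slowly (about 3 cm a second) along the middle of the seam, round both bends to the far end, without lifting it on the way and without touching the glass. Then stand the burnisher fully back in its own block and leave the hold-down open. Do not touch the hold-down or the board with the fingers, and leave the lead knife, the bottle and the weight where they stand.

Things in the scene. Friction and masses are not known exactly. Their poses are not given: they have to be found in the camera images.
- board: Plywood board 210 x 290 x 18 mm (x, y, z), fixed; origin under its centre. On it lies a leaded glass panel, 172 x 236 mm. A batten (22 mm wide, top 34 mm above the bench, inner face at y = -118 mm) runs along the -y short side, where the seam starts; a 30 mm high one along the +x side, inner face at x = 87 mm. None at the +y side, where the seam ends.
- panes: The greenish glass of the panel (same origin and axes as the board), top at z = 26 mm.
- came: Bright grey lead strips on the panel (origin and axes as the board), top at z = 28 mm, 2 mm above the glass: a 10 mm border and one 12 mm wide seam across the panel, which from the batten runs along y at x = -25 mm, then slants, then along y at x = +30 mm to the far border.
- holddown (a joint): Angle of the dark wooden hold-down (turn-button 16 mm wide, 34 to 46 mm above the bench) that pivots on the batten about a vertical axis: 0 = along board +y, over the start of the seam; grows anticlockwise from above (free end towards board -x) to 1.57, along the batten. Stiff: 1.5 N at 40 mm from the pivot; stays where left.
- holddown_pivot (a point): Pivot of the hold-down, on the batten, at half the thickness of the bar (40 mm above the bench); axes as the board.
- holddown_end (a point): Middle of the free end of the hold-down bar, 50 mm from the pivot.
- burnisher: Upright hand tool 150 mm long, 0.12 kg: steel tip, brass ferrule of 16 mm diameter (30 to 70 mm above the tip's end), brass flange of 30 mm (70 to 76 mm), round wooden handle of 22 mm (76 to 150 mm). Origin at the tip's end when out, z up along the handle. Stands in a wooden block, flange resting on the block's top.
- grip (a point): Middle of the burnisher's handle to grip, 118 mm above the tip's end.
- tip_end (a point): Lowest point of the burnisher's tip, a steel ball of 8 mm diameter on a 6 mm shank; moves in with the tip.
- tip (a joint): How far the sprung tip is pushed into the ferrule (m): 0 out, 0.012 fully in. Spring: about 1 N to start, 0.3 N more per mm.
- stand: Wooden block 80 x 80 x 85 mm, fixed, in which the burnisher stands; through hole of 23 mm diameter in the middle. Origin under its centre. Left or right of the board.
- stand_hole0 (a point): Centre of the hole's mouth on the block's top, 85 mm above the bench.
- knife: Lead knife standing in a like block on the other side; a 42 mm wooden ball for a handle (highest point 158 mm above the bench). Leave alone. Origin 70 mm below its flange, on its axis.
- knife_stand: Wooden block 80 x 80 x 85 mm that holds the knife. Origin under its centre.
- jar: Amber bottle, 44 mm diameter, 130 mm high, standing on the glass beside the seam. Leave alone. Origin under its centre.
- weight: Steel weight, 44 mm diameter, 120 mm high with a narrower knob, standing on the glass beside the seam. Leave alone. Origin under its centre.
- seam0 (a point): Point 0 on the middle line of the seam, on top of the strip (start, 18 mm from the batten, under the hold-down); straight between neighbours; axes as the board.
- seam1 (a point): Point 1 on the middle line of the seam, on top of the strip (half-way between its neighbours); straight between neighbours; axes as the board.
- seam2 (a point): Point 2 on the middle line of the seam, on top of the strip (first bend); straight between neighbours; axes as the board.
- seam3 (a point): Point 3 on the middle line of the seam, on top of the strip (half-way between its neighbours); straight between neighbours; axes as the board.
- seam4 (a point): Point 4 on the middle line of the seam, on top of the strip (second bend); straight between neighbours; axes as the board.
- seam5 (a point): Point 5 on the middle line of the seam, on top of the strip (half-way between its neighbours); straight between neighbours; axes as the board.
- seam6 (a point): Point 6 on the middle line of the seam, on top of the strip (end, 8 mm short of the panel's border); straight between neighbours; axes as the board.

How it is judged:
By the outcome, as a careful person would: the job done as asked, in the order asked, and still so for the second after the job is handed in, with the robot touching nothing.
It also fails if it takes over 72 s, if anything falls off the work surface, if the arm or the gripper's body presses on something with over 40 N, if the wrist force passes 120 N, or if a joint passes its speed limit or range.

ROBOT

A 6-joint arm with a two-finger parallel gripper is mounted at the origin on the work surface. World frame = base frame: x ahead of the robot, y to its left, z up, the work surface at z = 0. Lengths are in m, angles in rad, forces in N, time in s.
With the tool pointing down it reaches from about 0.3 to 0.775 m from the base axis. Payload 14.6 kg.
Tool frame: the origin (TCP) lies at the very end of the fingers, on their centre line; the grasp point (between the pads) lies arm.grasp_offset behind it (arm.grasp_offset is the distance from the TCP to the grasp point, in m); z points along the fingers, y is the line along which they close (so a half turn about z gives the same grasp; the last joint's range is limited). The gripper opens to 94 mm and grips with 3 to 60 N. Pads are 16 mm wide; open, the fingers measure 119 mm over their backs; the gripper's body (75 mm by 177 mm) begins 78 mm behind the grasp point.
Start: joints at [1.154, 0.3, 1.521, -0, 1.321, -0.067], TCP at [0.188, 0.517, 0.205] pointing down, gripper open.
Joint ranges: [-3.03, 3.03], [-0.79, 2.21], [0.23, 2.52], [-1.04, 4.18], [0, 3.07], [-2.55, 2.55]. Speed limits (rad/s): [2.22, 2.22, 2.57, 3.14, 3.14, 3.14].

INTERFACE

Orientations are given as a unit quaternion [x, y, z, w].
In Python, from plant import arm, effector, solver, status, eyes, order gives the robot as it stands. Calls block until the motion is done:
- arm.move_to(position, orientation): joint-space move of the TCP to a pose.
- arm.move_straight(position, rot=None, velocity=0.15, threshold=None): straight line of the TCP; rot=None keeps the orientation; velocity is the mean speed in m/s. With threshold (N) it stops when the force on the tool has changed by that much, and returns True; else False.
- arm.set_joints(angles): joint-space move.
- effector.set_gripper(opening, strength=None): finger opening in m; strength is the grip in N (None keeps the last); returns when the fingers have stopped.
- arm.wait(seconds).
- solver.inverse_kinematics(position, orientation): joint angles nearest the present ones, or None.
- status.get_state(): the state.
- eyes.get_image(name): name is "scene" or "top"; returns (picture, depth): 400x640x3 uint8, red, green, blue; 400x640 float32, m along the optical axis (not along the pixel's ray), 0 where there is no reading.
- eyes.get_calibration(name): a dict with "fx", "fy", "cx", "cy" (pixels), "world_from_camera" (4x4, takes a point from camera to world coordinates). Camera axes: x right, y up, looking along -z (the intrinsics and any distortion apply to the point x, -y, -z); pixel columns grow to the right and rows downward; lengths in m; the calibration is good to about 2 mm. A picture is of the moment at which its call begins. get_calibration takes no time and is no camera call.
A pose or a line that the arm cannot do raises arm.MotionError and nothing moves.
- order.close_job(): hands the job in; it is judged then, once.
Trained networks look in the newest picture that a camera, given by its name, has taken for a name from the list of things; names that differ only in an ending like _2 or _b are one class to them, and where a whole thing is asked for, a point or a joint stands for the part that bears it (a point fixed in the world has none). Each returns a list of dicts, best first, with "score" (0 to 1); they miss things now and then, are a little off and sometimes report something else, mostly with a low value. They report only what shows in the picture. A call takes as long as a camera call.
- eyes.outline_of(query, camera): "pixels" (400x640 bool, what is visible of it) and "centre" ([column, row] in pixels, amid what is visible of it).
- eyes.pinpoint(query, camera): "centre" ([column, row] in pixels: a listed point, or the origin of a listed thing).
The state is a dict: "time_s": time; "joint_pos": joint angles; "joint_velocities": joint speeds; "joint_efforts": joint torques, N m; "tcp_pos": TCP position; "orientation": TCP orientation; "wrist_force": force on the tool from outside, world axes, zero at the start; "wrist_torque": the same for the moment, N m; "gripper_width": finger opening in m; "finger_force": force on a finger pad.
Only numpy, scipy, OpenCV 4.12 (cv2) and the standard library are available. Lean on these libraries where they do the work, as an engineer would, in place of code of your own. Each camera call takes 0.05 s, during which the arm holds its last target. There are 200 camera calls.

## Working session

There is one attempt and no reset: what is moved stays moved. The work goes in short steps, each a Python script; the robot and the scene stay as the last script left them, time stands still between calls to the robot, and variables do not carry over. Pictures are saved under pics/ and viewed, at most 10 in all, crops included, and the job is handed in when it is done.

```bash
mkdir -p pics; ls
cat > h.py <<'E'
import numpy as np, cv2
from plant import arm, effector, solver, status, eyes, order
def save(name,fn):
    p,d=eyes.get_image(name); cv2.imwrite('pics/'+fn,p[:,:,::-1]); return p,d
def ray(name,uv):
    c=eyes.get_calibration(name);M=np.array(c['world_from_camera'])
    v=np.array([(uv[0]-c['cx'])/c['fx'],-(uv[1]-c['cy'])/c['fy'],-1.])
    return M[:3,3],M[:3,:3]@v
def at_z(name,uv,z):
    o,v=ray(name,uv); return o+v*(z-o[2])/v[2]
def tri(obs):
    A=np.zeros((3,3));b=np.zeros(3)
    for n,uv in obs:
        o,v=ray(n,uv);v=v/np.linalg.norm(v);P=np.eye(3)-np.outer(v,v);A+=P;b+=P@o
    return np.linalg.solve(A,b)
E
python3 - <<'E'
from h import *
np.set_printoptions(precision=4,suppress=True)
a=save('scene','s0.png');b=save('top','t0.png')
print({k:v for k,v in eyes.get_calibration('top').items()}, eyes.get_calibration('scene').keys())
print(np.array(eyes.get_calibration('scene')['world_from_camera']))
Z=dict(board=0,holddown_pivot=.04,holddown_end=.04,grip=.133,burnisher=.015,stand_hole0=.085,stand=0,knife=.015,knife_stand=0,jar=.026,weight=.026,panes=0,came=0,**{f'seam{i}':.028 for i in range(7)})
for q,z in Z.items():
    for c in('top','scene'):
        r=eyes.pinpoint(q,c)
        print(q,c,[(round(x['score'],2),np.round(x['centre'],1),at_z(c,x['centre'],z)[:2]) for x in r[:2]])
s=status.get_state();print(s['time_s'],s['orientation'],s['gripper_width'],arm.grasp_offset)
E
```

```text
pics
{'fx': 471.1998456323661, 'fy': 471.1998456323661, 'cx': 324.32838125989844, 'cy': 204.12316882848413, 'world_from_camera': array([[-0.0003,  0.9844, -0.176 ,  0.3102],
       [-1.    ,  0.0013,  0.0094,  0.0025],
       [ 0.0095,  0.176 ,  0.9843,  1.3769],
       [ 0.    ,  0.    ,  0.    ,  1.    ]])} dict_keys(['fx', 'fy', 'cx', 'cy', 'world_from_camera'])
[[ 0.784  -0.4214  0.4558  0.9813]
 [ 0.6207  0.5239 -0.5833 -0.5297]
 [ 0.0071  0.7402  0.6723  0.7093]
 [ 0.      0.      0.      1.    ]]
board top [(0.9, array([324.9, 194.3]), array([ 0.5862, -0.0123])), (0.3, array([301.9, 197.1]), array([0.5776, 0.0561]))]
board scene [(0.64, array([324.1, 232.8]), array([ 0.5833, -0.0116])), (0.58, array([325.5, 232.1]), array([ 0.5845, -0.0079]))]
holddown_pivot top [(0.71, array([430. , 220.7]), array([ 0.5014, -0.3136])), (0.64, array([366.2, 177.4]), array([ 0.6286, -0.1323]))]
holddown_pivot scene [(0.8, array([302.9, 263.8]), array([ 0.6245, -0.1332]))]
holddown_end top [(0.57, array([355.2, 188.4]), array([ 0.5958, -0.0998]))]
holddown_end scene [(0.64, array([304.2, 246.5])
[... 2807 characters left out ...]
1]))]
seam4 scene [(0.93, array([306.8, 246.6]), array([ 0.5949, -0.086 ])), (0.9, array([306.2, 257.2]), array([ 0.6123, -0.1088]))]
seam5 top [(0.96, array([340. , 193.1]), array([ 0.5843, -0.0561])), (0.92, array([288.7, 206.2]), array([0.5452, 0.0931]))]
seam5 scene [(0.93, array([306.8, 246.6]), array([ 0.5949, -0.086 ])), (0.9, array([306.2, 257.2]), array([ 0.6123, -0.1088]))]
seam6 top [(0.96, array([340. , 193.1]), array([ 0.5843, -0.0561])), (0.92, array([288.7, 206.2]), array([0.5452, 0.0931]))]
seam6 scene [(0.93, array([306.8, 246.6]), array([ 0.5949, -0.086 ])), (0.9, array([306.2, 257.2]), array([ 0.6123, -0.1088]))]
2.1 [0.174  0.9847 0.     0.    ] 0.09376912492062225 0.0188
```

View images.

```bash
python3 -c "
import cv2
t=cv2.imread('pics/t0.png');s=cv2.imread('pics/s0.png')
cv2.imwrite('pics/t0c.png',cv2.resize(t[130:260,240:400],None,fx=4.6,fy=4.6,interpolation=cv2.INTER_CUBIC))
cv2.imwrite('pics/s0c.png',cv2.resize(s[140:310,230:430],None,fx=3.5,fy=3.5,interpolation=cv2.INTER_CUBIC))"
```

```text
(no output)
```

View pics/t0c.png

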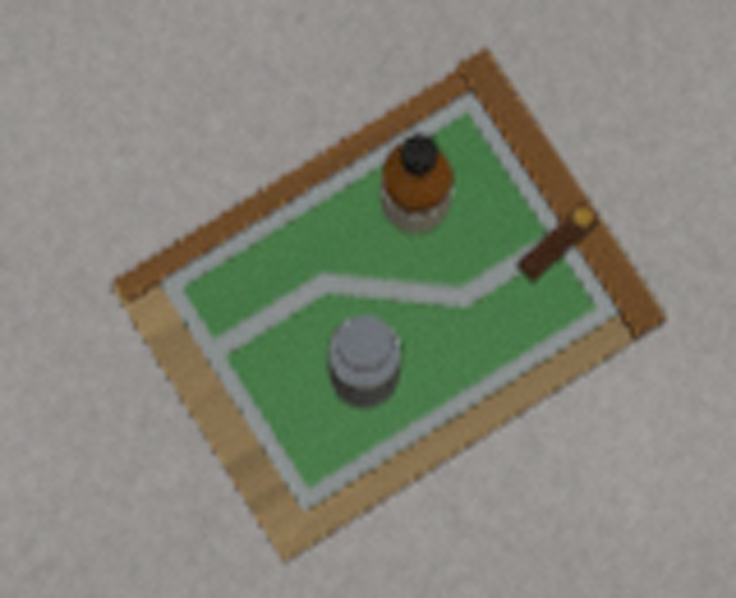

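View pics/s0c.png

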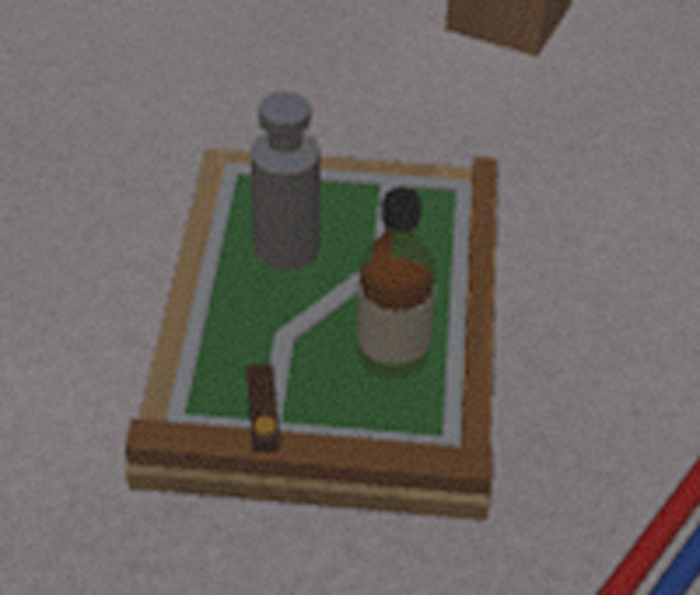

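View pics/t0.png

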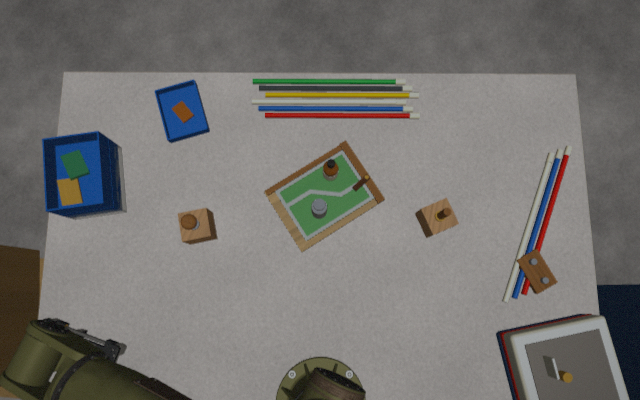

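```bash
cat > fit.py <<'E'
from h import *
from scipy.optimize import least_squares
def grid(name,z):
    c=eyes.get_calibration(name);M=np.array(c['world_from_camera'])
    u,v=np.meshgrid(np.arange(640),np.arange(400))
    d=np.stack([(u-c['cx'])/c['fx'],-(v-c['cy'])/c['fy'],-np.ones(u.shape)],-1)@M[:3,:3].T
    return (M[:3,3]+d*((z-M[2,3])/d[...,2])[...,None])[...,:2]
def loc(P,p):
    c,s=np.cos(p[2]),np.sin(p[2]); d=P-p[:2]
    return np.stack([d[...,0]*c+d[...,1]*s,-d[...,0]*s+d[...,1]*c],-1)
def model(L,y2,y4,w):
    x,y=L[...,0],L[...,1]; sg=lambda d:1/(1+np.exp(-np.clip(d/w,-30,30)))
    sd=np.full(x.shape,9.)
    pts=[(-.025,-.13),(-.025,y2),(.03,y4),(.03,.13)]
    for a,b in zip(pts,pts[1:]):
        a,b=np.array(a),np.array(b);t=np.clip(((L-a)@(b-a))/((b-a)@(b-a)),0,1)
        sd=np.minimum(sd,np.linalg.norm(L-a-t[...,None]*(b-a),axis=-1))
    return sg(.076-abs(x))*sg(.108-abs(y))*sg(sd-.006)
def fit(name,img,p0,free_y=True):
    f=img.astype(float);g=(f[...,1]-np.maximum(f[...,0],f[...,2]))
    P=grid(name,.026);L0=loc(P,p0)
    roi=(abs(L0[...,0])<.1)&(abs(L0[...,1])<.135)
    g=np.clip(g/np.percentile(g[roi],80),0,1.2)
    # exclude occluders: vivid orange/dark/any pixel of jar, weight, holddown
    ex=np.zeros(roi.shape,bool)
    for q in('jar','weight','holddown'):
        r=eyes.outline_of(q,name)
        if r: ex|=r[0]['pixels']
    ex=cv2.dilate(ex.astype(np.uint8),np.ones((5,5)))>0
    m=roi&~ex
    r=least_squares(lambda q:model(loc(P[m],q[:3]),q[3],q[4],q[5])-g[m],list(p0)+[-.04,.03,.0015],x_scale=[.01,.01,.03,.01,.01,.001],loss='soft_l1',f_scale=.2)
    return r.x,np.sqrt(np.mean(r.fun**2)),m.sum()
E
python3 - <<'E'
from fit import *
np.set_printoptions(precision=4,suppress=True)
for n in('top','scene'):
    img,_=eyes.get_image(n); x,e,k=fit(n,img,(.585,-.012,.54)); print(n,x,e,k)
    for q,z in dict(holddown_pivot=.04,holddown_end=.04,jar=.026,weight=.026).items():
        print(q,[(round(r['score'],2),loc(at_z(n,r['centre'],z)[:2],x[:3])*1e3) for r in eyes.pinpoint(q,n)])
    for q in('jar','weight'):
        r=eyes.outline_of(q,n);
        if r: print(q,'n',r[0]['pixels'].sum(),r[0]['centre'])
print(tri([('top',(443.1,214.2)),('scene',(176.8,265.4))]),tri([('top',(436.5,216.9)),('scene',(183,285.3))]))
E
```

```text
top [ 0.5812 -0.0097  0.5652 -0.0399  0.0296  0.001 ] 0.07078103238721335 5323
holddown_pivot [(0.63, array([ -32.1736, -129.8487]))]
holddown_end [(0.51, array([-29.5467, -79.4256]))]
jar [(0.67, array([ 37.8407, -40.4097]))]
weight [(0.67, array([-30.6227,  43.8547]))]
jar n 268 [332.6, 172.5]
weight n 263 [316.4, 206.6]
scene [ 0.58   -0.0077  0.5684 -0.0408  0.0306  0.0006] 0.09008292172103499 5676
holddown_pivot [(0.86, array([ -20.9405, -133.3165]))]
holddown_end [(0.74, array([-40.1735, -84.4645])), (0.61, array([-277.8423, -160.8665]))]
jar [(0.97, array([ 38.9701, -57.2848]))]
weight []
jar n 937 [341.1, 222.8]
weight n 882 [311.4, 190.8]
[ 0.5066 -0.3264  0.1321] [ 0.5066 -0.3251  0.0745]
```

```bash
cat >> h.py <<'E'
from scipy.spatial.transform import Rotation as R
B=np.array([.5806,-.0087,.567]); ST=np.array([.5066,-.3262])
def w(x,y):
    c,s=np.cos(B[2]),np.sin(B[2]); return np.array([B[0]+c*x-s*y,B[1]+s*x+c*y])
def quat(yaw): # closing axis (tool y) at yaw, tool z down
    y=np.array([np.cos(yaw),np.sin(yaw),0]);z=np.array([0,0,-1.]);return R.from_matrix(np.stack([np.cross(y,z),y,z],1)).as_quat()
YAW=B[2]-np.pi/2
PIV=np.array([-.025,-.1295])
def pushpt(th,r=.038,s=.012):
    return w(*(PIV+r*np.array([-np.sin(th),np.cos(th)])+s*np.array([np.cos(th),np.sin(th)])))
E
python3 - <<'E'
from h import *
np.set_printoptions(precision=4,suppress=True)
print(status.get_state()['orientation'], R.from_quat(status.get_state()['orientation']).as_matrix())
for dy in(0,np.pi):
  for p in [(*ST,.1142),(*ST,.3),(*pushpt(.3),.137),(*w(-.025,-.1),.12),(*w(.03,.1),.12),(*w(.03,.1),.3)]:
    print(dy,solver.inverse_kinematics(np.array(p),quat(YAW+dy)))
E
```

```text
[ 0.174   0.9847 -0.     -0.    ] [[-0.9394  0.3427 -0.    ]
 [ 0.3427  0.9394 -0.0001]
 [ 0.     -0.0001 -1.    ]]
0 [-0.6329  0.5001  1.4623 -0.      1.1792  0.3709]
0 [-0.6329  0.3725  1.209  -0.      1.5601  0.3709]
0 [-0.2187  0.5044  1.3994 -0.      1.2378  0.7851]
0 [-0.2308  0.5359  1.3933 -0.      1.2124  0.773 ]
0 [ 0.0992  0.4047  1.5878 -0.      1.1491  1.103 ]
0 [ 0.0992  0.27    1.3422 -0.      1.5294  1.103 ]
3.141592653589793 None
3.141592653589793 None
3.141592653589793 [-0.2187  0.5044  1.3994 -0.      1.2378 -2.3565]
3.141592653589793 [-0.2308  0.5359  1.3933 -0.      1.2124 -2.3686]
3.141592653589793 [ 0.0992  0.4047  1.5878 -0.      1.1491 -2.0386]
3.141592653589793 [ 0.0992  0.27    1.3422 -0.      1.5294 -2.0386]
```

Run:
```python
from h import *
np.set_printoptions(precision=4,suppress=True)
q=quat(YAW)
arm.move_to(np.array([*ST,.27]),q); effector.set_gripper(.06)
arm.move_straight(np.array([*ST,.1142]),velocity=.12)
effector.set_gripper(0.,40)
s=status.get_state();print(s['tcp_pos'],s['gripper_width'],s['finger_force'],s['wrist_force'],s['time_s'])
arm.move_straight(np.array([*ST,.21]),velocity=.12)
s=status.get_state();print(s['tcp_pos'],s['gripper_width'],s['finger_force'],s['wrist_force'],s['time_s'])
# hover clear of bar, look at tip
p=pushpt(.25,s=.03)
arm.move_straight(np.array([*p,.21]),velocity=.2)
arm.move_straight(np.array([*p,.0992+.06]),velocity=.12)
s=status.get_state();print(s['tcp_pos'],s['wrist_force'],s['time_s'])
o=[]
for n in('top','scene'):
    save(n,n+'1.png')
    for k in('tip_end','grip','holddown_pivot','holddown_end'):
        r=eyes.pinpoint(k,n);print(n,k,[(round(x['score'],2),np.round(x['centre'],1),at_z(n,x['centre'],{'tip_end':.06,'grip':.178}.get(k,.04))) for x in r[:2]])
cv2.imwrite('pics/s1c.png',cv2.resize(cv2.imread('pics/scene1.png')[140:310,230:430],None,fx=3.5,fy=3.5,interpolation=cv2.INTER_CUBIC))
```

```text
[ 0.507  -0.3268  0.1144] 0.0215310214815097 39.929993748664856 [ 3.2399 -4.4574 -1.0533] 9.0917
[ 0.5063 -0.326   0.2088] 0.021778644916272842 39.939993023872375 [ 0.0284  0.2782 -1.4787] 10.0417
[ 0.6221 -0.0837  0.1598] [-0.1616  0.7619 -0.6533] 12.1083
top tip_end []
top grip []
top holddown_pivot []
top holddown_end [(0.18, array([199.9, 224.2]), array([0.4907, 0.3448, 0.04  ]))]
scene tip_end [(0.51, array([317.5, 239.9]), array([ 0.6186, -0.0794,  0.06  ]))]
scene grip [(0.84, array([318.1, 196.6]), array([ 0.6181, -0.0769,  0.178 ]))]
scene holddown_pivot [(0.78, array([305.9, 263. ]), array([ 0.6279, -0.1279,  0.04  ])), (0.56, array([311.9, 210.1]), array([ 0.5412, -0.0034,  0.04  ]))]
scene holddown_end [(0.52, array([302.6, 245.7]), array([ 0.5933, -0.0974,  0.04  ]))]
```

View pics/s1c.png

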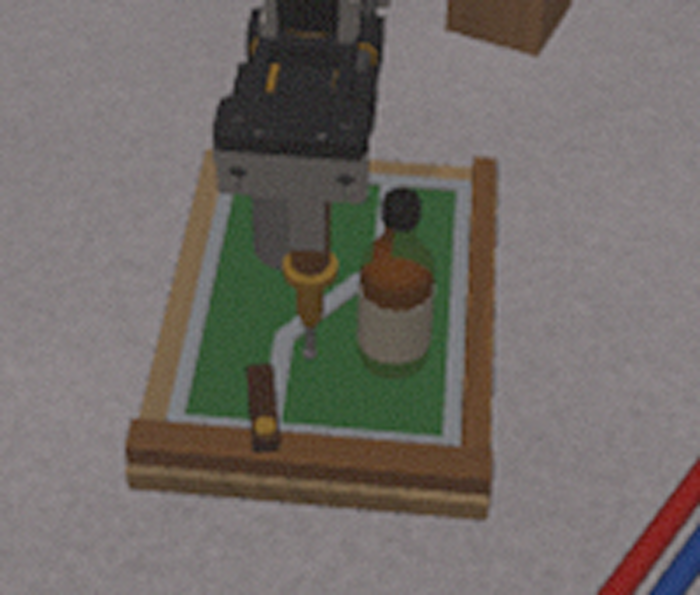

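Run:
```python
from h import *
np.set_printoptions(precision=3,suppress=True)
Z=.0992+.0385
p=pushpt(.25,s=.03); arm.move_straight(np.array([*p,Z]),velocity=.1)
for th in np.arange(.25,1.5,.2):
    arm.move_straight(np.array([*pushpt(th,s=.012),Z]),velocity=.06)
    s=status.get_state();print(round(th,2),s['tcp_pos'],s['wrist_force'],s['time_s'])
arm.move_straight(np.array([*pushpt(1.45,s=.035),Z]),velocity=.1)
arm.move_straight(np.array([*w(-.025,-.1005),Z]),velocity=.1)
s=status.get_state();print(s['tcp_pos'],s['wrist_force'],s['time_s'])
for n in('scene','top'):
    img,_=save(n,n+'2.png')
    for k in('tip_end','holddown_pivot','holddown_end'):
        r=eyes.pinpoint(k,n);print(n,k,[(round(x['score'],2),np.round(x['centre'],1),at_z(n,x['centre'],.039)) for x in r[:2]])
cv2.imwrite('pics/s2c.png',cv2.resize(cv2.imread('pics/scene2.png')[190:290,250:370],None,fx=6,fy=6,interpolation=cv2.INTER_CUBIC))
```

```text
0.25 [ 0.609 -0.097  0.138] [-0.299  0.984 -1.733] 13.425
0.45 [ 0.603 -0.101  0.138] [-0.692  0.1   -0.737] 13.7083
0.65 [ 0.597 -0.107  0.138] [ 0.178 -0.59  -1.554] 13.9917
0.85 [ 0.593 -0.114  0.138] [ 0.228  0.474 -1.105] 14.275
1.05 [ 0.59  -0.122  0.138] [-0.419 -0.56  -0.694] 14.5583
1.25 [ 0.589 -0.129  0.138] [ 0.098 -0.066 -0.69 ] 14.8417
1.45 [ 0.59  -0.137  0.138] [ 0.446 -0.5   -1.328] 15.125
[ 0.613 -0.107  0.137] [ 0.137  0.052 -1.431] 16.0083
scene tip_end [(0.52, array([307.7, 249.9]), array([ 0.608, -0.099,  0.039])), (0.47, array([341.6, 204.2]), array([0.581, 0.055, 0.039]))]
scene holddown_pivot [(0.61, array([305., 264.]), array([ 0.628, -0.13 ,  0.039]))]
scene holddown_end [(0.63, array([280.6, 258.8]), array([ 0.581, -0.151,  0.039])), (0.29, array([339.3, 191.7]), array([0.552, 0.087, 0.039]))]
top tip_end []
top holddown_pivot [(0.27, array([332.8, 177.1]), array([ 0.63 , -0.035,  0.039]))]
top holddown_end []
```

View pics/s2c.png

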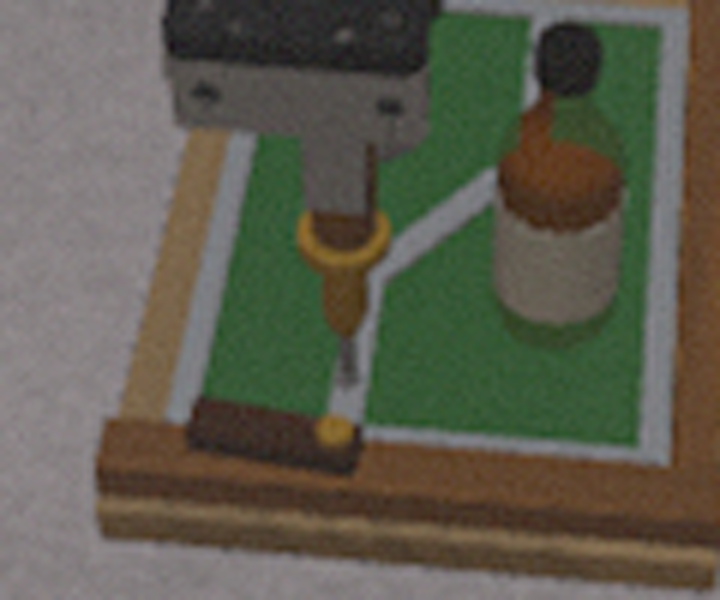

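Run:
```python
from h import *
np.set_printoptions(precision=4,suppress=True)
def F():
    a=[]
    for _ in range(12): a.append(status.get_state()['wrist_force']);arm.wait(.02)
    return np.mean(a,0)
p=w(-.025,-.1005)
f0=F()
for z in(.0992+.030,.0992+.026,.0992+.0238):
    arm.move_straight(np.array([*p,z]),velocity=.02)
    s=status.get_state();print(z,s['tcp_pos'],F()-f0,s['time_s'])
img,_=save('scene','scene3.png')
cv2.imwrite('pics/s3c.png',cv2.resize(img[190:290,250:370,::-1],None,fx=6,fy=6,interpolation=cv2.INTER_CUBIC))
```

```text
0.12919999999999998 [ 0.6135 -0.1069  0.1292] [-0.1695  0.0633 -0.1488] 17.1833
0.1252 [ 0.6136 -0.1069  0.1252] [0.5851 0.1798 1.336 ] 17.7333
0.123 [ 0.6135 -0.1069  0.123 ] [ 0.6379 -0.158   1.896 ] 18.1917
```

View pics/s3c.png

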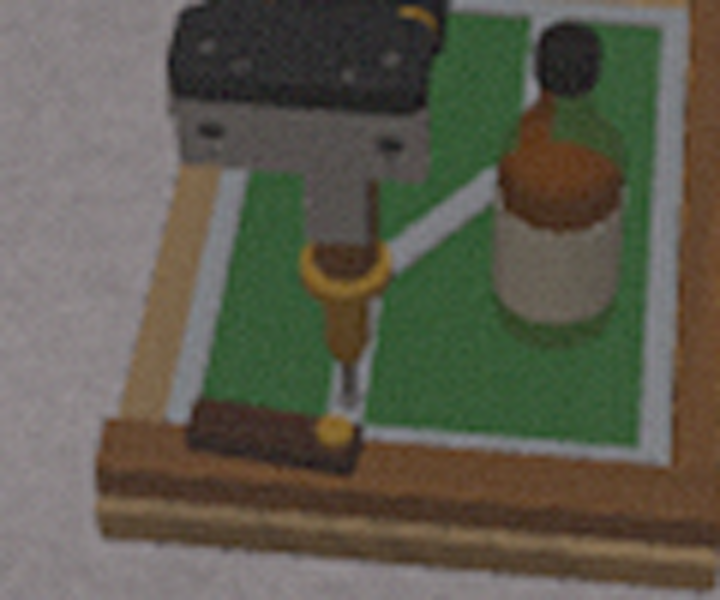

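Run:
```python
from h import *
np.set_printoptions(precision=4,suppress=True)
Z=.123
arm.move_straight(np.array([*w(-.025,-.1025),Z]),velocity=.015)
for x,y in((-.025,-.0403),(.0025,-.005),(.03,.0301),(.03,.065),(.03,.102)):
    arm.move_straight(np.array([*w(x,y),Z]),velocity=.029)
    s=status.get_state();print((x,y),s['tcp_pos'],s['wrist_force'],s['time_s'])
    if x==.0025 or y>.06:
        img,_=eyes.get_image('scene'); cv2.imwrite(f'pics/run{int(y*1000)}.png',img[:,:,::-1])
a=[cv2.resize(cv2.imread(f'pics/run{k}.png')[150:250,280:380],None,fx=4,fy=4,interpolation=cv2.INTER_CUBIC) for k in(-5,102)]
cv2.imwrite('pics/run.png',np.hstack(a))
```

```text
(-0.025, -0.0403) [ 0.5811 -0.0561  0.123 ] [ 0.9296 -1.2166  0.4445] 21.0167
(0.0025, -0.005) [ 0.5854 -0.0116  0.123 ] [-1.0798 -0.5297  1.5941] 22.7083
(0.03, 0.0301) [0.5897 0.0328 0.123 ] [-0.7573 -0.9193  0.4181] 24.45
(0.03, 0.065) [0.571  0.0623 0.1229] [-0.0043  0.1595  0.8884] 25.8
(0.03, 0.102) [0.5511 0.0935 0.1229] [0.6339 0.0678 0.442 ] 27.275
```

View pics/run.png

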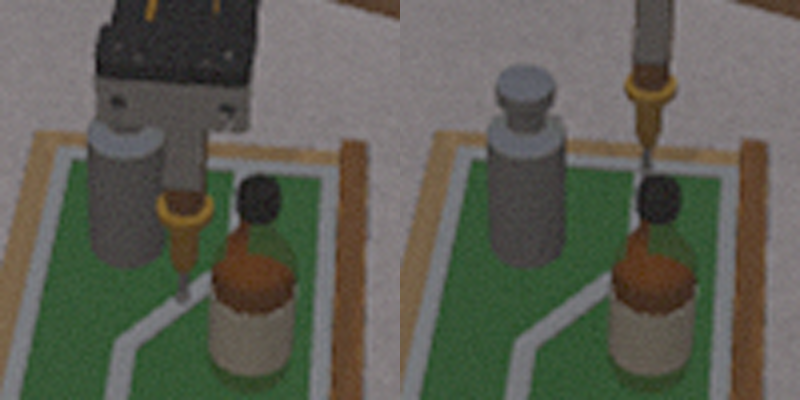

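Run:
```python
from h import *
np.set_printoptions(precision=4,suppress=True)
H=np.array([.5089,-.3297])
arm.move_straight(np.array([*w(.03,.102),.28]),velocity=.12)
arm.move_straight(np.array([*H,.28]),velocity=.2)
arm.move_straight(np.array([*H,.195]),velocity=.12)
hit=arm.move_straight(np.array([*H,.150]),velocity=.05,threshold=4)
s=status.get_state();print(hit,s['tcp_pos'],s['wrist_force'],s['time_s'])
if not hit:
    hit=arm.move_straight(np.array([*H,.1146]),velocity=.04,threshold=4)
    s=status.get_state();print(hit,s['tcp_pos'],s['wrist_force'],s['time_s'])
img,_=save('scene','s5.png')
cv2.imwrite('pics/s5c.png',cv2.resize(img[230:340,130:240,::-1],None,fx=5,fy=5,interpolation=cv2.INTER_CUBIC))
```

```text
False [ 0.509  -0.3298  0.1504] [ 0.1187  0.0429 -1.0896] 32.9667
True [ 0.5087 -0.3296  0.1142] [-1.0814  0.3179  6.2392] 33.8417
```

View pics/s5c.png

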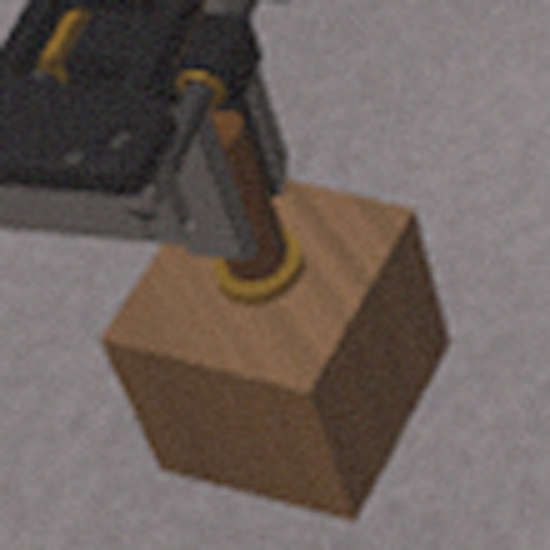

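Flange sits on the block (crop 258,270). Release, retreat, check.

Run:
```python
from h import *
np.set_printoptions(precision=4,suppress=True)
effector.set_gripper(.06); arm.wait(.3)
p=np.array(status.get_state()['tcp_pos']); arm.move_straight(np.array([p[0],p[1],.30]),velocity=.12)
arm.wait(.3)
s=status.get_state();print(s['tcp_pos'],s['time_s'])
a,_=save('scene','s6.png')
for k,z in(('grip',.133),('burnisher',.015),('holddown_pivot',.04),('holddown_end',.04)):
    print(k,[(round(r['score'],2),at_z('scene',r['centre'],z)) for r in eyes.pinpoint(k,'scene')[:1]])
A=cv2.resize(a[220:340,130:230,::-1],(400,480),interpolation=cv2.INTER_CUBIC);C=cv2.resize(a[180:300,260:360,::-1],(400,480),interpolation=cv2.INTER_CUBIC)
cv2.imwrite('pics/s6c.png',np.hstack([A,C]))
```

```text
[ 0.5083 -0.3292  0.2999] 36.9583
grip [(0.71, array([ 0.6858, -0.1894,  0.133 ]))]
burnisher [(0.31, array([ 0.5892, -0.0798,  0.015 ]))]
holddown_pivot [(0.88, array([ 0.6329, -0.1333,  0.04  ]))]
holddown_end [(0.83, array([ 0.5863, -0.1619,  0.04  ]))]
```

View pics/s6c.png

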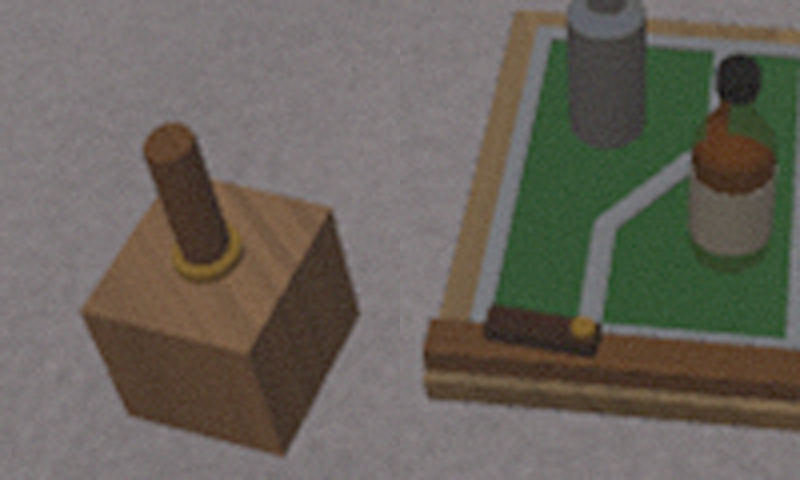

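The burnisher stands seated in its block (flange at crop 207,258) and the hold-down lies open along the batten (crop 490–600, 330). The bottle and weight are unmoved.

```bash
python3 -c "
from h import *
print(order.close_job())"
```

```text
the job is handed in; nothing more can be done
None
```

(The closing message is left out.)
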